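Screw the lid onto the pickling pot

TASK

Close the white pickling pot airtight with its grey screw lid: pick the lid up by its star knob and set it level on the neck, turn it gently backwards (anticlockwise from above) until its lugs come off the ends of the thread and the lid drops down with a click onto the rubber seal, then turn it forwards (clockwise) until it comes up against its stop with the seal squeezed. Never force it, and leave the things round about where they are.

Things in the scene. Friction and masses are not known exactly. Their poses are not given: they have to be found in the camera images.
- lid_knob (a point): Grip point on the axis of the loose lid's star knob, 47 mm over the worktop at the start; z up. Knob top 17 mm above it; 22 mm below it begins the lid's flat round top, 91 mm across. Eight upright lobes, 47 mm over the tips: grip it on two lobes a side, 44 mm wide, closing along the lid's x axis or any multiple of 45 degrees from it. Grey plastic, about 0.22 kg.
- lid_rim (a point): Centre of the lower edge of the lid's skirt, 47 mm below lid_knob; x, y, z as lid_knob. Inside the skirt (85 mm bore) three lugs, 120 degrees apart, each 12 degrees wide, 4 mm thick, 4 to 8 mm above this edge; in its middle a tapered plug, 44 mm wide at 2 mm above this edge, widening to 58 mm, which guides the lid into the neck.
- pot_mouth (a point): Centre of the pot's mouth, at the top of the unsqueezed seal, 127 mm above the worktop. Pot: white stoneware, 138 mm across, neck 71 mm outside, 60 mm bore, heavy: it does not move or turn. Height of lid_knob over this point: 36.4 mm with the lugs on top of the ramps (40 on the ribs), 27 when dropped onto the seal, about 25.4 when screwed home.
- pot_thread (a point): Axis point level with the flat tops of the neck's three thread ramps, 6.6 mm below pot_mouth. Each ramp spans 88 degrees, its underside sloping down clockwise 0.039 mm a degree, to a stop rib at its clockwise end that also stands 3.6 mm over the ramp's top; then a gap of 27 degrees to the next ramp's start. Where the gaps lie round the neck is not given: pot and lid are turned at random.
- seal (a joint): Squeeze (m) of the black rubber ring on the neck: 0 free, 0.003 at most, 8 N/mm; about 0.0016 with the lid at its stop. From a ramp's top a gap is at most 105 degrees anticlockwise (clockwise the lugs hit the ribs); in the gap turning back ends at a rib. From there home is some 103 degrees clockwise: resistance begins after about 62 and grows until the lugs meet the stop ribs.
- salt_shaker_mid (a point): Middle of a loose salt shaker (44 mm wide, 90 mm high), a bystander.
- espresso_cup_mid (a point): Middle of a loose espresso cup (92 mm with its handle, 51 mm high), a bystander.
- soup_tin_mid (a point): Middle of a loose low food tin (75 mm wide, 58 mm high), a bystander.
- pen_mid (a point): Middle of a loose pen (135 mm long, lying), a bystander.
Mind the look-alikes: they are no part of the job. Leave any turquoise look-alike of the part that bears lid_knob alone.

How it is judged:
On the way:
1. the lid has dropped through the gaps of the thread and lies level and centred on the seal (horizontal distance between lid_knob and pot_mouth below 0.004 m and angle between lid_knob's own z axis and vertical below 0.06 rad and z of lid_knob in the frame of pot_mouth below 0.0282 m), for 0.2 s.
At the end, for the whole second after the job is handed in: The lid is screwed down on the pot, centred (4 mm) and level (0.06 rad), and by itself keeps the seal squeezed by at least 0.8 mm (lid_knob less than 26.5 mm above pot_mouth), at rest (horizontal distance between lid_knob and pot_mouth below 0.004 m and angle between lid_knob's own z axis and vertical below 0.06 rad and z of lid_knob in the frame of pot_mouth below 0.0265 m and value of joint seal above 0.0008 m and linear speed of lid below 0.01 m/s); the robot touches nothing.
It fails at once if the lid is forced: more than 120 N between lid and pot (contact force between lid and pot above 120 N).
It fails at once if the salt shaker is moved more than 20 mm (distance of salt_shaker_mid from where it was at the start of the episode above 0.02 m).
It fails at once if the espresso cup is moved more than 20 mm (distance of espresso_cup_mid from where it was at the start of the episode above 0.02 m).
It fails at once if the soup tin is moved more than 20 mm (distance of soup_tin_mid from where it was at the start of the episode above 0.02 m).
It fails at once if the pen is moved more than 20 mm (distance of pen_mid from where it was at the start of the episode above 0.02 m).
It also fails if it takes over 72 s, if anything falls off the work surface, if the arm or the gripper's body presses on something with over 40 N, if the wrist force passes 120 N, or if a joint passes its speed limit or range.

ROBOT

A 7-joint arm with a two-finger parallel gripper is mounted at the origin on a cart in front of the work surface, level with it; the furniture and walls round the work are solid. World frame = base frame: x ahead of the robot, y to its left, z up, the work surface at z = 0. Lengths are in m, angles in rad, forces in N, time in s.
With the tool pointing down it reaches from about 0.4 to 0.85 m from the base axis. Payload 4.5 kg.
Tool frame: the origin (TCP) lies at the very end of the fingers, on their centre line; the grasp point (between the pads) lies arm.pinch_z behind it (arm.pinch_z is the distance from the TCP to the grasp point, in m); z points along the fingers, y is the line along which they close (so a half turn about z gives the same grasp; the last joint's range is limited). The gripper opens to 85 mm and grips with 20 to 120 N. Pads are 22 mm wide; open, the fingers measure 114 mm over their backs; the gripper's body (76 mm by 85 mm) begins 54 mm behind the grasp point. The pads swing forward as they close: fully open they stand 13 mm farther back than shut.
Start: joints at [-1.121, 0.689, -0.195, 1.565, 0.157, 0.902, -0.215], TCP at [0.252, 0.572, 0.231] pointing down, gripper open.
Joint ranges: [-3.01, 3.01], [-0.46, 2.08], [-1.47, 1.51], [0.13, 2.56], [-1, 4.14], [0.04, 2.09], [-2.66, 2.66]. Speed limits (rad/s): [2.57, 2.57, 3.14, 3.14, 3.14, 3.14, 3.14].

INTERFACE

Orientations are given as a 3x3 rotation matrix whose columns are the frame's x, y, z axes.
In Python, from station import arm gives the robot as it stands. The module is installed in compiled form; this text tells all that it offers.
- The arm moves only by the tool drive_tool, never from a script. Its argument "deltas" is a list that holds one entry, the list of rows, each a list of 6 numbers: the shift along the tool's x, y, z in mm, then the turn, a rotation vector about the tool's x, y, z in rad. In form: [[[x, y, z, rx, ry, rz], ...]]. A call has 1 to 5 rows; each row is the pose to reach, as a shift and turn from the pose commanded when the call began, along the tool's axes at that moment; what a row does not reach only later rows make up. A row lasts 1/12 s, in which the tool goes at most 41.7 mm and 7.16 degrees, less where a joint would pass 70% of its speed; a pose out of reach is approached as far as the arm can. A call with a gripper value outside its range is refused whole. "claw" is the finger opening in mm, from 0 to 85.4, set as the call begins (left out, the last holds). The fingers move at their own pace and stop on an object; "force" is the grip in N (left out, the last holds). Time passes only in rows, so rows that repeat a pose let the fingers close. It gives the time, the measured TCP pose, the force, the opening and the grip force at its end, in the units of the state.
- arm.observe(): the state, without advancing time (a new reading comes with each control period).
- arm.snapshot(name): name is "scene" or "top" or "wrist"; returns a dict with "color" (480x640x3 uint8, red, green, blue), "camera_matrix" (3x3 intrinsics, pixels), "world_from_camera" (4x4, takes a point from camera to world coordinates). Camera axes: x right, y down, z forward; pixel columns grow to the right and rows downward; lengths in m; the calibration is good to about 2 mm. A picture is of the moment at which its call begins. There is no depth.
- arm.sign_off(): hands the job in; it is judged then, once.
The state is a dict: "time": time; "q": joint angles; "joint_velocities": joint speeds; "joint_torque": joint torques, N m; "tcp_pos": TCP position; "ee_rot": TCP orientation; "ft_force": force on the tool from outside, world axes, zero at the start; "wrist_torque": the same for the moment, N m; "width": finger opening in m; "gripper_force": force on a finger pad.
Only numpy, scipy, OpenCV 4.12 (cv2) and the standard library are available. Lean on these libraries where they do the work, as an engineer would, in place of code of your own. Each camera call takes 0.05 s, during which the arm holds its last target. There are 200 camera calls.

## Working session

There is one attempt and no reset: what is moved stays moved. The work goes in short steps, Python scripts to look and compute and a tool call to move; the robot and the scene stay as the last step left them, time stands still between calls to the robot, and variables do not carry over. Pictures are saved under pics/ and viewed, at most 10 in all, crops included, and the job is handed in when it is done.

Besides the shell and the picture viewer there is one more tool, called after "Request:" as a command line: name --argument value ..., lists and objects as JSON in quotes. drive_tool: Moves the arm, as the interface text tells. Its arguments: {"type":"object","properties":{"deltas":{"type":"array","items":{"type":"array","items":{"type":"array","items":{"type":"number"}}}},"claw":{"type":"number"},"force":{"type":"number"}},"required":["deltas"]}

```bash
mkdir -p pics; cat > h.py <<'E'
import numpy as np, cv2
from station import arm
def snap(n,f):
    s=arm.snapshot(n); cv2.imwrite(f'pics/{f}.png',s['color'][:,:,::-1]); np.savez(f'pics/{f}.npz',**s); return s
def ray(s,u,v,z):
    K=s['camera_matrix'];T=s['world_from_camera']
    d=T[:3,:3]@np.linalg.solve(K,[u,v,1.]);o=T[:3,3]
    return o+d*(z-o[2])/d[2]
def proj(s,p):
    T=s['world_from_camera'];c=T[:3,:3].T@(np.array(p)-T[:3,3]);q=s['camera_matrix']@c;return q[:2]/q[2]
E
python3 - <<'E'
from h import *
for n in('top','scene'):
    s=snap(n,n+'0');print(n,s['world_from_camera'].round(3).tolist(),s['camera_matrix'].round(1).tolist())
o=arm.observe();print(arm.pinch_z,o['time'],o['tcp_pos'],o['ee_rot'],o['width'])
E
```

```text
top [[-0.002, -0.995, 0.095, 0.455], [-1.0, -0.0, -0.021, -0.057], [0.021, -0.095, -0.995, 0.96], [0.0, 0.0, 0.0, 1.0]] [[454.3, 0.0, 315.6], [0.0, 454.3, 244.9], [0.0, 0.0, 1.0]]
scene [[-0.689, 0.406, -0.6, 1.079], [0.724, 0.399, -0.562, 0.459], [0.011, -0.822, -0.569, 0.618], [0.0, 0.0, 0.0, 1.0]] [[518.9, 0.0, 319.7], [0.0, 518.9, 242.5], [0.0, 0.0, 1.0]]
0.0187 0.1 [0.25224834 0.57119284 0.23055442] [[-9.14838171e-01  4.03820274e-01 -5.54726945e-04]
 [ 4.03820634e-01  9.14836816e-01 -1.57952345e-03]
 [-1.30358960e-04 -1.66901853e-03 -9.99998599e-01]] 0.08553981357944275
```

View pics/top0.png

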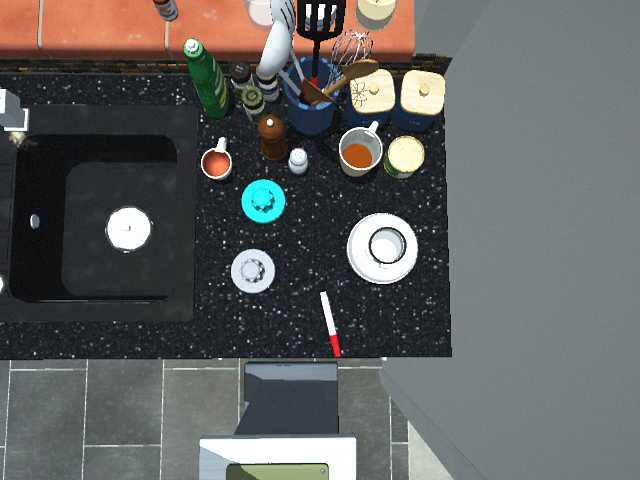

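View pics/scene0.png

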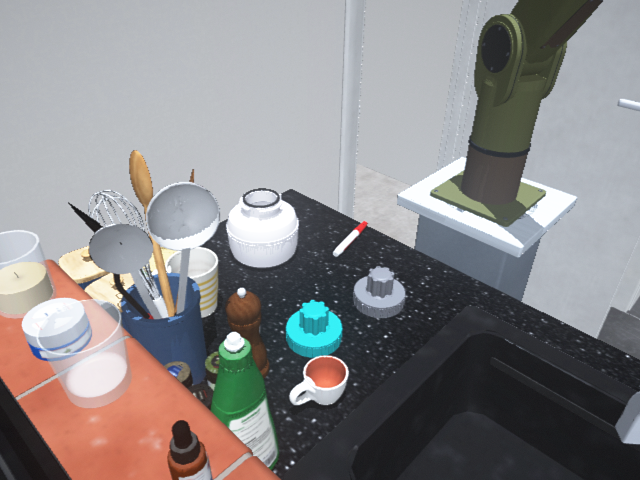

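The top view shows the grey lid at (253,271), the turquoise look-alike at (263,201), the pot mouth at (387,245), the pen at (330,323) and the salt shaker at (298,160). Next I'll measure the lid and mouth and enlarge the knob.

```bash
python3 - <<'E'
from h import *
s=dict(np.load('pics/top0.npz'));im=s['color']
print('lid',ray(s,253,271,.025),'mouth',ray(s,387,245,.127))
for z,u,v in[(.08,298,160),(.05,217,162),(.058,405,157),(.01,330,323),(.02,263,201)]:print(ray(s,u,v,z).round(3))
a=cv2.resize(im[241:301,223:283],(480,480),interpolation=cv2.INTER_CUBIC);b=cv2.resize(im[205:290,340:425],(480,480),interpolation=cv2.INTER_CUBIC)[:, :320*2]
cv2.imwrite('pics/c.png',cv2.resize(np.hstack([a,b]),(800,400))[:,:,::-1])
o=arm.observe();w=snap('wrist','w0')
T=np.eye(4);T[:3,:3]=o['ee_rot'];T[:3,3]=o['tcp_pos'];print((np.linalg.inv(T)@w['world_from_camera']).round(3),w['camera_matrix'].round(1))
E
```

```text
lid [0.48998093 0.05128591 0.025     ] mouth [ 0.53385177 -0.20696782  0.127     ]
[ 0.707 -0.041  0.08 ]
[0.711 0.124 0.05 ]
[ 0.721 -0.259  0.058]
[ 0.383 -0.107  0.01 ]
[0.636 0.033 0.02 ]
[[ 0.001 -0.966 -0.258  0.065]
 [ 1.     0.001 -0.    -0.   ]
 [ 0.    -0.258  0.966 -0.143]
 [ 0.     0.     0.     1.   ]] [[377.5   0.  315.9]
 [  0.  377.5 238.2]
 [  0.    0.    1. ]]
```

View pics/c.png

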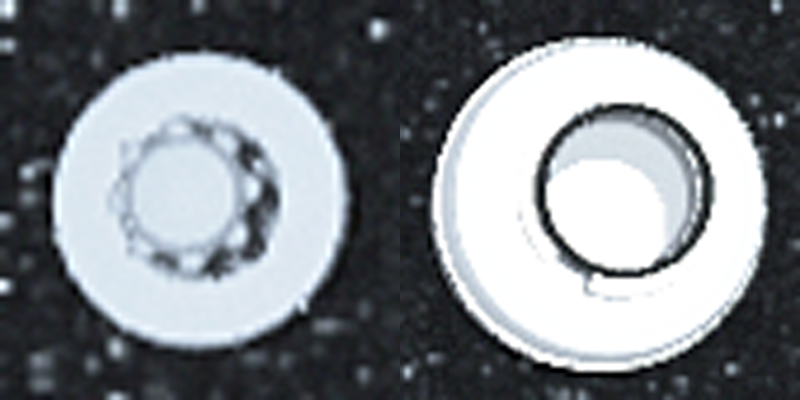

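Lid at about (0.490, 0.051) and mouth at about (0.534, -0.207). The crop shows the knob lobes too coarsely to grip by, so I'll move over the lid and use the wrist camera.

Request:
drive_tool --deltas '[[[-29,-26,-1,0,0,0],[-58,-52,-3,0,0,0],[-88,-78,-4,0,0,0],[-118,-104,-5,0,0,0],[-147,-131,-6,0,0,0]]]' --claw 85

```text
time: 0.57
tcp_pos: [0.3346, 0.3907, 0.2372]
ee_rot: [[-0.915, 0.404, 0.0], [0.404, 0.915, -0.0], [-0.0, -0.0, -1.0]]
ft_force: [0.8, 0.4, 0.1]
width: 0.0851
gripper_force: 0.0
```

Request:
drive_tool --deltas '[[[-29,-26,-1,0,0,0],[-58,-52,-3,0,0,0],[-88,-78,-4,0,0,0],[-118,-104,-5,0,0,0],[-147,-131,-6,0,0,0]]]'

```text
time: 0.98
tcp_pos: [0.4162, 0.2116, 0.2434]
ee_rot: [[-0.915, 0.404, 0.0], [0.404, 0.915, 0.0], [-0.0, 0.0, -1.0]]
ft_force: [0.8, 0.7, 0.1]
width: 0.085
gripper_force: 0.0
```

Request:
drive_tool --deltas '[[[-29,-26,0,0,0,0],[-58,-52,0,0,0,0],[-88,-78,0,0,0,0],[-118,-104,0,0,0,0],[-134,-118,0,0,0,0]]]'

```text
time: 1.4
tcp_pos: [0.4919, 0.0457, 0.2431]
ee_rot: [[-0.912, 0.41, 0.0], [0.41, 0.912, -0.003], [-0.001, -0.002, -1.0]]
ft_force: [0.3, -0.7, -0.9]
width: 0.0849
gripper_force: 0.0
```

```bash
python3 - <<'E'
from h import *
w=snap('wrist','w1');o=arm.observe();print(o['time'],o['tcp_pos'],o['ee_rot'].round(3),o['q'].round(2),o['ft_force'])
print(proj(w,[.49,.051,.025]))
E
```

```text
1.45 [0.49317242 0.04246662 0.24296047] [[-0.91   0.414  0.001]
 [ 0.414  0.91  -0.005]
 [-0.003 -0.004 -1.   ]] [-0.02  0.51 -0.25  1.93  0.19  0.72  0.76] [ 1.83683611 -3.99815612  0.47627786]
[321.11369485 202.11856724]
```

View pics/w1.png

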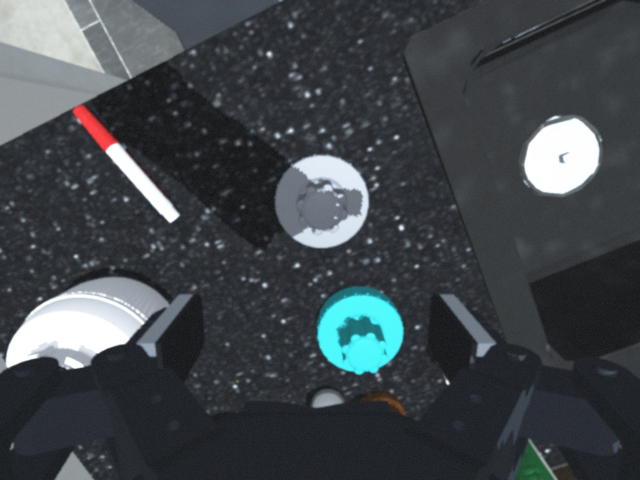

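The wrist view shows the grey lid at (322,201), half in the gripper's shadow, with the turquoise one at (360,330). I'll measure it settled, with a close crop for the lobes.

```bash
python3 - <<'E'
from h import *
arm.snapshot('wrist');w=snap('wrist','w2');o=arm.observe();print(o['time'],o['tcp_pos'],o['joint_velocities'].round(3))
im=w['color'];c=proj(w,[.49,.051,.025]);x,y=c.round().astype(int)
g=cv2.cvtColor(im,6+1)
hsv=cv2.cvtColor(im,cv2.COLOR_RGB2HSV)
m=((g>75)*255).astype(np.uint8);M=np.zeros_like(m);cv2.circle(M,(x,y),62,255,-1);m&=M
m=cv2.morphologyEx(m,cv2.MORPH_OPEN,np.ones((7,7)))
cs=max(cv2.findContours(m,0,1)[0],key=cv2.contourArea);e=cv2.fitEllipse(cv2.convexHull(cs));print(e,'lid',ray(w,*e[0],.023),ray(w,*e[0],.0125))
p=cv2.resize(im[y-35:y+35,x-35:x+35],(600,600),interpolation=cv2.INTER_CUBIC);p=cv2.convertScaleAbs(p,alpha=1.2)
cv2.imwrite('pics/c2.png',p[:,:,::-1]);print(x,y)
E
```

```text
1.55 [0.4908834  0.04905708 0.24297961] [-0.054 -0.008 -0.052  0.021 -0.014 -0.005 -0.01 ]
((321.82769775390625, 200.85633850097656), (94.63099670410156, 95.77055358886719), 37.835174560546875) lid [0.48945459 0.05227624 0.023     ] [0.49109666 0.05168735 0.0125    ]
321 202
```

View pics/c2.png

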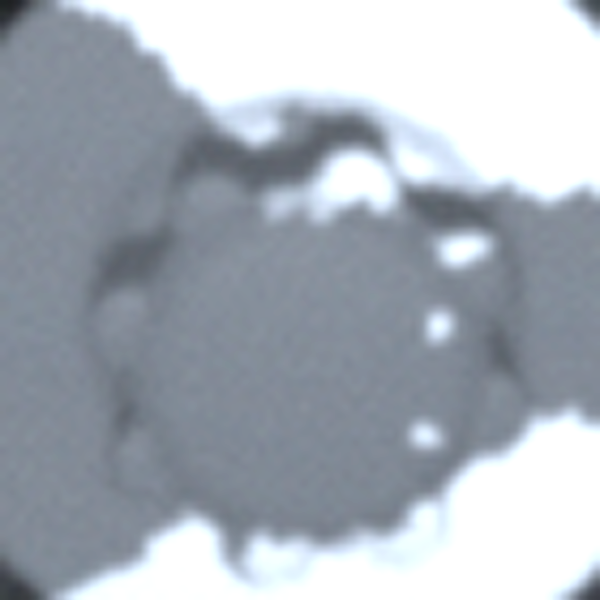

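Lobe tops are readable. They sit at about 12° (mod 45) in the image, so the grip axis lies at -10.5° mod 45. I'll turn the tool about +79.5° to keep wrist range for the anticlockwise turn, and look at the pot on the way.

Request:
drive_tool --deltas '[[[-21,-31,-4,0,0,0.12],[-41,-62,-8,0,0,0.24],[-62,-93,-12,0,0,0.36],[-82,-124,-16,0,0,0.48],[-103,-155,-21,0,0,0.6]]]'

```text
time: 1.97
tcp_pos: [0.5219, -0.1314, 0.2643]
ee_rot: [[-0.525, 0.851, -0.001], [0.851, 0.525, 0.002], [0.002, 0.0, -1.0]]
ft_force: [0.4, -0.4, 0.6]
width: 0.0851
gripper_force: 0.0
```

Request:
drive_tool --deltas '[[[-35,-15,-5,0,0,0.12],[-69,-29,-9,0,0,0.24],[-69,-29,-9,0,0,0.36],[-69,-29,-9,0,0,0.48],[-69,-29,-9,0,0,0.6]]]'

```text
time: 2.38
tcp_pos: [0.5341, -0.2045, 0.273]
ee_rot: [[0.049, 0.999, -0.0], [0.999, -0.049, 0.002], [0.002, -0.0, -1.0]]
ft_force: [0.2, 0.9, -0.1]
width: 0.0851
gripper_force: 0.0
```

Request:
drive_tool --deltas '[[[0,0,0,0,0,0.1],[0,0,0,0,0,0.19],[0,0,0,0,0,0.19],[0,0,0,0,0,0.19]]]'

```text
time: 2.72
tcp_pos: [0.5341, -0.2041, 0.273]
ee_rot: [[0.228, 0.974, -0.0], [0.974, -0.228, 0.001], [0.001, -0.001, -1.0]]
ft_force: [0.2, -0.4, 0.5]
width: 0.0853
gripper_force: 0.0
```

```bash
python3 - <<'E'
from h import *
w=snap('wrist','w3');o=arm.observe();print(o['time'],o['tcp_pos'],o['ee_rot'].round(3).tolist(),o['q'].round(2),o['joint_velocities'].round(3))
print(proj(w,[.534,-.207,.127]))
# lid lobe check from w2
s=dict(np.load('pics/w2.npz'))
P=np.array([(500,395),(420,520),(275,555),(145,460),(120,320),(215,195),(350,180),(465,250)])/600*70+[286,167]
for z in(.055,.064):
    W=np.array([ray(s,*p,z) for p in P]);c=W.mean(0);(cc,r)=cv2.minEnclosingCircle(W[:,:2].astype(np.float32));d=W-c
    a=np.degrees(np.arctan2(d[:,1],d[:,0]));print(c,cc,np.linalg.norm(d[:,:2],axis=1).round(4),'lobe mod45',(np.degrees(np.angle(np.exp(8j*np.radians(a)).mean()))/8))
E
```

```text
2.7667 [ 0.53407014 -0.20450618  0.27311287] [[0.228, 0.974, -0.0], [0.974, -0.228, 0.001], [0.001, -0.0, -1.0]] [ 0.2   0.57  0.14  1.69 -0.09  0.89  0.15] [ 0.013 -0.001  0.001 -0.004  0.     0.    -0.003]
[316.23246709 226.21534643]
[0.49138897 0.05144435 0.055     ] (0.4918689429759979, 0.05073652043938637) [0.02   0.0205 0.0211 0.0203 0.0203 0.0199 0.0192 0.0196] lobe mod45 9.125835187314378
[0.48979297 0.05202047 0.064     ] (0.49025988578796387, 0.051331792026758194) [0.0195 0.02   0.0205 0.0198 0.0197 0.0194 0.0187 0.019 ] lobe mod45 9.125835187314419
```

View pics/w3.png

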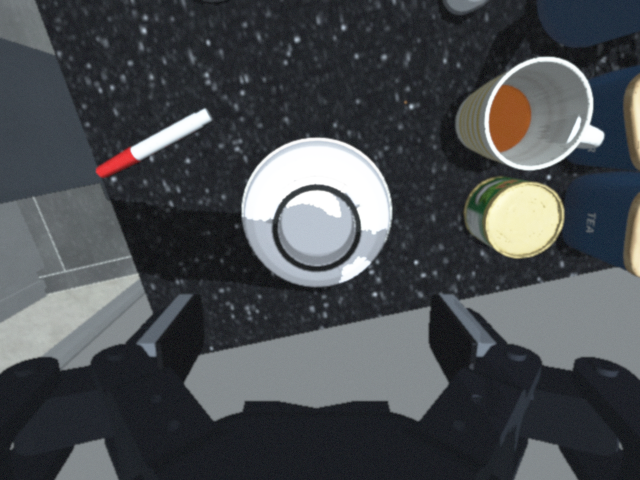

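The pot's black seal ring is at about (317,227) in the wrist view, with nothing in the way. I'll fit the ring.

```bash
python3 - <<'E'
from h import *
for f,c,R in(('w3',(316,227),52),('top0',(387,245),23)):
    s=dict(np.load(f'pics/{f}.npz'));g=cv2.cvtColor(s['color'],7);m=((g<70)*255).astype(np.uint8);M=np.zeros_like(m);cv2.circle(M,c,R,255,-1);m&=M
    k=max(cv2.findContours(m,0,1)[0],key=lambda k:cv2.minEnclosingCircle(k)[1])
    e=cv2.fitEllipse(cv2.convexHull(k));print(f,np.round(e[0],1),np.round(e[1],1),ray(s,*e[0],.127),ray(s,*e[0],.124))
s=dict(np.load('pics/top0.npz'));g=cv2.cvtColor(s['color'],7);m=((g>110)*255).astype(np.uint8);M=np.zeros_like(m);cv2.circle(M,(253,271),28,255,-1);m&=M
k=max(cv2.findContours(m,0,1)[0],key=cv2.contourArea);e=cv2.fitEllipse(cv2.convexHull(k));print('top lid',e,ray(s,*e[0],.018))
o=arm.observe();t=np.array([.4905,.0515,.12]);print(o['ee_rot'].T@(t-o['tcp_pos'])*1000)
E
```

```text
w3 [316.4 228. ] [85.2 87. ] [ 0.53377842 -0.20839438  0.127     ] [ 0.53361941 -0.20908979  0.124     ]
top0 [387.1 245.2] [36.4 37. ] [ 0.53348357 -0.20723641  0.127     ] [ 0.53376735 -0.20777699  0.124     ]
top lid ((252.5390167236328, 270.64105224609375), (44.04135513305664, 44.75132751464844), 19.325355529785156) [0.49098683 0.05305626 0.018     ]
[ 239.17643504 -100.80859622  153.34057368]
```

Request:
drive_tool --deltas '[[[36,-15,5,0,0,0],[72,-30,10,0,0,0],[108,-45,20,0,0,0],[144,-61,30,0,0,0],[180,-76,40,0,0,0]]]'

```text
time: 3.18
tcp_pos: [0.5012, -0.0111, 0.2331]
ee_rot: [[0.23, 0.973, 0.001], [0.973, -0.23, 0.001], [0.001, 0.0, -1.0]]
ft_force: [0.8, 0.5, 0.2]
width: 0.0851
gripper_force: 0.0
```

Request:
drive_tool --deltas '[[[30,-12,20,0,0,0],[60,-25,40,0,0,0],[60,-25,75,0,0,0],[60,-25,100,0,0,0],[60,-25,100,0,0,0]]]'

```text
time: 3.6
tcp_pos: [0.4884, 0.0522, 0.1297]
ee_rot: [[0.228, 0.974, -0.008], [0.974, -0.228, -0.0], [-0.002, -0.008, -1.0]]
ft_force: [-0.7, -0.2, 0.7]
width: 0.085
gripper_force: 0.0
```

```bash
python3 - <<'E'
from h import *
arm.snapshot('wrist');w=snap('wrist','w4');o=arm.observe();print(o['time'],o['tcp_pos'],o['ee_rot'].round(3).tolist())
c=proj(w,[.4905,.052,.025]);print(c,proj(w,[.4905,.052,.064]))
g=cv2.cvtColor(w['color'],7)
x,y=c.round().astype(int);p=w['color'][max(0,y-110):y+130,x-140:x+140]
cv2.imwrite('pics/c4.png',cv2.resize(p,None,fx=2.5,fy=2.5,interpolation=2)[:,:,::-1])
print(o['ee_rot'].T@(np.array([.4905,.052,.029])-o['tcp_pos'])*1000)
E
```

```text
3.7 [0.49115818 0.05088557 0.13322935] [[0.232, 0.973, -0.002], [0.973, -0.232, 0.0], [-0.0, -0.001, -1.0]]
[317.01569856 233.73774429] [316.90315722 250.31424566]
[  0.96238842  -0.74276763 104.23029302]
```

View pics/c4.png

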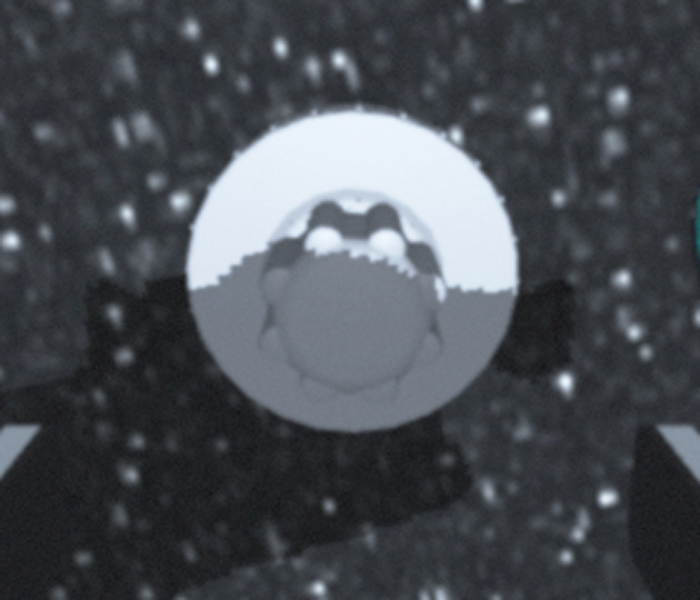

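The lobe pairs are symmetric about the image's vertical axis at (323,240) and (388,240) in the crop, so the grip heading is right and the lid is centred to within 1 mm. I'll descend and grip.

Request:
drive_tool --deltas '[[[1,0,35,0,0,0],[1,0,65,0,0,0],[1,0,90,0,0,0],[1,0,103,0,0,0],[1,0,103,0,0,0]]]'

```text
time: 4.12
tcp_pos: [0.492, 0.0514, 0.0297]
ee_rot: [[0.233, 0.972, -0.001], [0.972, -0.233, 0.0], [-0.0, -0.001, -1.0]]
ft_force: [0.1, 0.9, -0.0]
width: 0.0852
gripper_force: 0.0
```

Request:
drive_tool --deltas '[[[0,0,0,0,0,0],[0,0,0,0,0,0],[0,0,0,0,0,0],[0,0,0,0,0,0],[0,0,0,0,0,0]]]' --claw 35 --force 60

```text
time: 4.53
tcp_pos: [0.4924, 0.0519, 0.0321]
ee_rot: [[0.234, 0.972, 0.002], [0.972, -0.234, 0.001], [0.001, 0.002, -1.0]]
ft_force: [-0.9, -0.2, 9.1]
width: 0.043
gripper_force: 59.7
```

Request:
drive_tool --deltas '[[[0,0,0,0,0,0],[0,0,0,0,0,0],[0,0,0,0,0,0],[0,0,0,0,0,0]]]'

```text
time: 4.87
tcp_pos: [0.4924, 0.052, 0.0322]
ee_rot: [[0.234, 0.972, 0.002], [0.972, -0.234, 0.001], [0.001, 0.002, -1.0]]
ft_force: [-1.5, 0.0, 9.5]
width: 0.0432
gripper_force: 59.7
```

Request:
drive_tool --deltas '[[[0,0,-15,0,0,0],[0,0,-50,0,0,0],[0,0,-90,0,0,0],[0,0,-130,0,0,0],[0,0,-165,0,0,0]]]'

```text
time: 5.28
tcp_pos: [0.4915, 0.0518, 0.1983]
ee_rot: [[0.233, 0.973, 0.001], [0.973, -0.233, 0.0], [0.001, 0.001, -1.0]]
ft_force: [0.9, -0.3, -2.8]
width: 0.0428
gripper_force: 62.0
```

Request:
drive_tool --deltas '[[[-25,10,-10,0,0,0],[-55,23,-20,0,0,0],[-85,36,-20,0,0,0],[-115,49,-20,0,0,0],[-145,61,-20,0,0,0]]]'

```text
time: 5.7
tcp_pos: [0.5172, -0.1048, 0.2164]
ee_rot: [[0.232, 0.973, 0.001], [0.973, -0.232, -0.0], [0.0, 0.001, -1.0]]
ft_force: [1.1, 0.3, -4.0]
width: 0.0427
gripper_force: 62.1
```

Request:
drive_tool --deltas '[[[-30,12,0,0,0,0],[-60,25,0,0,0,0],[-85,35,0,0,0,0],[-98,40,0,0,0,0],[-98,40,0,0,0,0]]]'

```text
time: 6.12
tcp_pos: [0.5326, -0.2128, 0.2158]
ee_rot: [[0.239, 0.971, 0.001], [0.971, -0.239, -0.003], [-0.003, 0.001, -1.0]]
ft_force: [-0.1, -0.9, -2.6]
width: 0.0427
gripper_force: 62.1
```

```bash
python3 - <<'E'
from h import *
arm.snapshot('wrist');w=snap('wrist','w5');s=snap('scene','s5');o=arm.observe();print(o['time'],o['tcp_pos'],o['ee_rot'].round(3).tolist(),o['q'].round(2),o['ft_force'],o['width'])
x,y=proj(s,[.534,-.207,.15]).round().astype(int)
a=cv2.resize(s['color'][max(0,y-90):y+90,x-80:x+80],(480,540))
cv2.imwrite('pics/c5.png',a[:,:,::-1])
print(o['ee_rot'].T@(np.array([.5337,-.208,.16])-o['tcp_pos'])*1000)
E
```

```text
6.2667 [ 0.53303328 -0.20591995  0.21525547] [[0.231, 0.973, -0.001], [0.973, -0.231, 0.002], [0.002, -0.001, -1.0]] [ 0.23  0.64  0.1   1.76 -0.09  0.75  0.15] [ 0.43330378  0.34844243 -2.87995456] 0.0428162275049555
[-1.97078209  1.19625365 55.25054991]
```

View pics/c5.png

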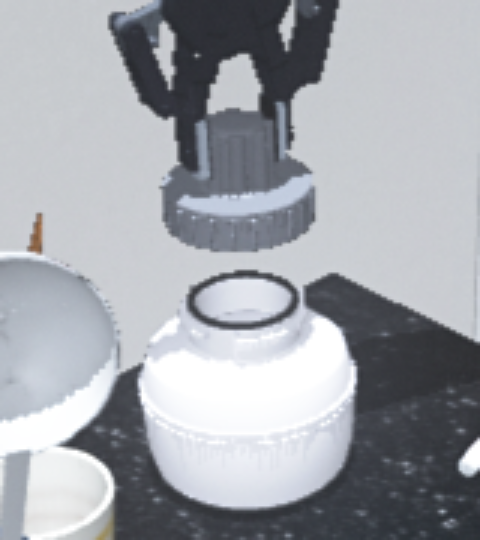

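The lid is held level over the pot, and its rim clears the mouth. I'll lower it gently.

Request:
drive_tool --deltas '[[[-2,1,20,0,0,0],[-2,1,40,0,0,0],[-2,1,52,0,0,0],[-2,1,57,0,0,0],[-2,1,60,0,0,0]]]'

```text
time: 6.68
tcp_pos: [0.5336, -0.208, 0.1546]
ee_rot: [[0.23, 0.973, -0.002], [0.973, -0.23, 0.002], [0.001, -0.002, -1.0]]
ft_force: [-0.6, 0.7, -2.4]
width: 0.0428
gripper_force: 62.1
```

Request:
drive_tool --deltas '[[[0,0,2,0,0,0],[0,0,4,0,0,0],[0,0,6,0,0,0],[0,0,8,0,0,0],[0,0,8,0,0,0]]]'

```text
time: 7.1
tcp_pos: [0.5343, -0.2097, 0.148]
ee_rot: [[0.233, 0.973, 0.001], [0.973, -0.233, 0.001], [0.001, 0.001, -1.0]]
ft_force: [-1.1, 2.2, 2.9]
width: 0.0431
gripper_force: 62.8
```

Contact is at the ramp-top height (knob about 36 mm over the mouth). I'll turn it back anticlockwise with light pressure.

Request:
drive_tool --deltas '[[[0,0,1,0,0,-0.05],[0,0,1,0,0,-0.1],[0,0,1,0,0,-0.15],[0,0,1,0,0,-0.2],[0,0,1,0,0,-0.25]]]'

```text
time: 7.52
tcp_pos: [0.5348, -0.2095, 0.1479]
ee_rot: [[-0.016, 1.0, 0.002], [1.0, 0.016, 0.001], [0.001, 0.002, -1.0]]
ft_force: [-2.3, 3.8, 8.4]
width: 0.0426
gripper_force: 63.5
```

Request:
drive_tool --deltas '[[[0,0,0,0,0,-0.05],[0,0,0,0,0,-0.1],[0,0,0,0,0,-0.15],[0,0,0,0,0,-0.2],[0,0,0,0,0,-0.25]]]'

```text
time: 7.93
tcp_pos: [0.5349, -0.2093, 0.1479]
ee_rot: [[-0.263, 0.965, 0.003], [0.965, 0.263, 0.001], [0.0, 0.003, -1.0]]
ft_force: [-1.6, 3.4, 8.2]
width: 0.0429
gripper_force: 63.2
```

Request:
drive_tool --deltas '[[[0,0,0,0,0,-0.05],[0,0,0,0,0,-0.1],[0,0,0,0,0,-0.15],[0,0,0,0,0,-0.2],[0,0,0,0,0,-0.25]]]'

```text
time: 8.35
tcp_pos: [0.5346, -0.209, 0.1479]
ee_rot: [[-0.494, 0.87, 0.002], [0.87, 0.494, 0.001], [0.0, 0.002, -1.0]]
ft_force: [-2.5, 4.8, 10.6]
width: 0.0426
gripper_force: 63.4
```

Request:
drive_tool --deltas '[[[0,0,0,0,0,-0.05],[0,0,0,0,0,-0.1],[0,0,0,0,0,-0.15],[0,0,0,0,0,-0.2]]]'

```text
time: 8.68
tcp_pos: [0.5347, -0.2091, 0.1478]
ee_rot: [[-0.657, 0.754, 0.002], [0.754, 0.657, 0.001], [-0.001, 0.002, -1.0]]
ft_force: [-2.4, 4.1, 7.9]
width: 0.0427
gripper_force: 63.4
```

Request:
drive_tool --deltas '[[[0,0,0,0,0,-0.05],[0,0,0,0,0,-0.1],[0,0,0,0,0,-0.15],[0,0,0,0,0,-0.2]]]'

```text
time: 9.02
tcp_pos: [0.5346, -0.2087, 0.1479]
ee_rot: [[-0.793, 0.609, 0.002], [0.609, 0.793, 0.002], [-0.001, 0.002, -1.0]]
ft_force: [-1.7, 4.2, 10.0]
width: 0.0424
gripper_force: 63.5
```

Request:
drive_tool --deltas '[[[0,0,0,0,0,-0.05],[0,0,0,0,0,-0.1],[0,0,0,0,0,-0.15],[0,0,0,0,0,-0.2]]]'

```text
time: 9.35
tcp_pos: [0.5348, -0.2085, 0.1475]
ee_rot: [[-0.899, 0.438, 0.002], [0.438, 0.899, 0.002], [-0.001, 0.003, -1.0]]
ft_force: [-0.3, 4.1, 2.3]
width: 0.043
gripper_force: 62.7
```

Force fell, so the lugs are at the edge of the gap. A little further, pressing lightly.

Request:
drive_tool --deltas '[[[0,0,0,0,0,-0.04],[0,0,0,0,0,-0.08],[0,0,1,0,0,-0.08],[0,0,2,0,0,-0.08]]]'

```text
time: 9.68
tcp_pos: [0.5331, -0.2101, 0.1441]
ee_rot: [[-0.93, 0.368, -0.001], [0.368, 0.93, 0.0], [0.001, -0.0, -1.0]]
ft_force: [-2.6, 2.0, -1.0]
width: 0.0425
gripper_force: 62.2
```

It is dropping through. I'll follow it down to the seal.

Request:
drive_tool --deltas '[[[0,0,1.5,0,0,0],[0,0,3,0,0,0],[0,0,4.5,0,0,0],[0,0,5.5,0,0,0],[0,0,5.5,0,0,0]]]'

```text
time: 10.1
tcp_pos: [0.5334, -0.2097, 0.1386]
ee_rot: [[-0.93, 0.367, -0.001], [0.367, 0.93, 0.001], [0.001, 0.0, -1.0]]
ft_force: [-3.4, 3.8, 1.4]
width: 0.0431
gripper_force: 62.5
```

It's down on the seal (knob about 26.5–27 mm over the mouth). Brief hold, then clockwise.

Request:
drive_tool --deltas '[[[0,0,0,0,0,0],[0,0,0,0,0,0],[0,0,0,0,0,0.03],[0,0,0,0,0,0.08],[0,0,0,0,0,0.15]]]' --force 80

```text
time: 10.52
tcp_pos: [0.534, -0.2093, 0.1389]
ee_rot: [[-0.864, 0.503, 0.0], [0.503, 0.864, 0.001], [0.0, 0.001, -1.0]]
ft_force: [-2.1, 3.9, 1.4]
width: 0.0426
gripper_force: 81.0
```

Request:
drive_tool --deltas '[[[0,0,0,0,0,0.07],[0,0,0,0,0,0.14],[0,0,0,0,0,0.21],[0,0,0,0,0,0.28],[0,0,0,0,0,0.35]]]'

```text
time: 10.93
tcp_pos: [0.5342, -0.209, 0.1389]
ee_rot: [[-0.639, 0.769, 0.001], [0.769, 0.639, 0.001], [0.001, 0.001, -1.0]]
ft_force: [-2.3, 4.0, 0.8]
width: 0.0424
gripper_force: 81.0
```

```bash
python3 -c "
from h import *
o=arm.observe();print(o['time'],o['tcp_pos'],o['wrist_torque'],o['ft_force'],np.degrees(np.arctan2(o['ee_rot'][1,0],o['ee_rot'][0,0])),o['q'].round(2))"
```

```text
10.9333 [ 0.53423    -0.20899407  0.13889368] [1.05228641 0.46620386 0.15597941] [-2.26760534  3.96163775  0.79945118] 129.70117450115984 [ 0.39  0.75 -0.17  1.81  0.21  0.6   0.79]
```

Request:
drive_tool --deltas '[[[0,0,0,0,0,0.07],[0,0,0,0,0,0.14],[0,0,0,0,0,0.21],[0,0,0,0,0,0.28],[0,0,0,0,0,0.35]]]'

```text
time: 11.35
tcp_pos: [0.5344, -0.2088, 0.1389]
ee_rot: [[-0.337, 0.942, 0.001], [0.942, 0.337, 0.001], [0.001, 0.001, -1.0]]
ft_force: [-2.0, 4.5, 1.7]
width: 0.0423
gripper_force: 81.0
```

Request:
drive_tool --deltas '[[[0,0,0,0,0,0.06],[0,0,0,0,0,0.12],[0,0,0,0,0,0.18],[0,0,0.5,0,0,0.24]]]'

```text
time: 11.68
tcp_pos: [0.5346, -0.209, 0.1386]
ee_rot: [[-0.104, 0.995, 0.001], [0.995, 0.104, 0.001], [0.001, 0.001, -1.0]]
ft_force: [-2.4, 4.9, 4.5]
width: 0.0422
gripper_force: 81.0
```

```bash
cat > st.py <<'E'
from h import *
o=arm.observe();print(o['time'],o['tcp_pos'].round(4),o['wrist_torque'].round(2),o['ft_force'].round(1),np.degrees(np.arctan2(o['ee_rot'][1,0],o['ee_rot'][0,0])).round(1),o['q'].round(2),o['width'])
E
python3 st.py
```

```text
11.6833 [ 0.5346 -0.209   0.1386] [1.06 0.52 0.18] [-2.4  4.9  4.5] 96.0 [ 0.3   0.75 -0.01  1.81  0.01  0.58  0.39] 0.04222250009949684
```

Request:
drive_tool --deltas '[[[0,0,0.2,0,0,0.05],[0,0,0.4,0,0,0.1],[0,0,0.5,0,0,0.15],[0,0,0.7,0,0,0.2]]]'

```text
time: 12.02
tcp_pos: [0.5346, -0.209, 0.1383]
ee_rot: [[0.095, 0.995, 0.001], [0.995, -0.095, 0.001], [0.001, 0.001, -1.0]]
ft_force: [-2.3, 3.9, 5.6]
width: 0.0424
gripper_force: 81.3
```

```bash
python3 st.py
```

```text
12.0167 [ 0.5346 -0.209   0.1383] [0.99 0.66 0.21] [-2.3  3.9  5.6] 84.6 [ 0.27  0.75  0.05  1.82 -0.06  0.58  0.25] 0.042435378456378486
```

Request:
drive_tool --deltas '[[[0,0,0.2,0,0,0.05],[0,0,0.4,0,0,0.1],[0,0,0.5,0,0,0.15],[0,0,0.5,0,0,0.2]]]'

```text
time: 12.35
tcp_pos: [0.5349, -0.209, 0.138]
ee_rot: [[0.29, 0.957, 0.002], [0.957, -0.29, 0.001], [0.001, 0.001, -1.0]]
ft_force: [-3.0, 4.6, 6.8]
width: 0.0422
gripper_force: 81.5
```

```bash
python3 st.py
```

```text
12.35 [ 0.5349 -0.209   0.138 ] [1.12 0.61 0.24] [-3.   4.6  6.8] 73.1 [ 0.23  0.75  0.1   1.82 -0.13  0.58  0.12] 0.042217026362251484
```

Request:
drive_tool --deltas '[[[0,0,0,0,0,0.04],[0,0,0.2,0,0,0.08],[0,0,0.3,0,0,0.12]]]'

```text
time: 12.6
tcp_pos: [0.5343, -0.2087, 0.1377]
ee_rot: [[0.401, 0.916, 0.0], [0.916, -0.401, 0.001], [0.001, -0.0, -1.0]]
ft_force: [-6.1, 6.5, 11.7]
width: 0.0421
gripper_force: 81.6
```

```bash
python3 st.py
```

```text
12.6 [ 0.5343 -0.2087  0.1377] [1.44 1.09 0.77] [-6.1  6.5 11.7] 66.3 [ 0.22  0.75  0.13  1.82 -0.17  0.58  0.04] 0.04211315781156659
```

Request:
drive_tool --deltas '[[[0,0,0,0,0,0.03],[0,0,0.2,0,0,0.06],[0,0,0.2,0,0,0.09]]]'

```text
time: 12.85
tcp_pos: [0.5344, -0.2081, 0.1376]
ee_rot: [[0.478, 0.879, -0.0], [0.879, -0.478, 0.001], [0.001, -0.001, -1.0]]
ft_force: [-4.6, 5.6, 9.8]
width: 0.0424
gripper_force: 85.4
```

```bash
python3 st.py
```

```text
12.85 [ 0.5344 -0.2081  0.1376] [1.24 0.94 2.23] [-4.6  5.6  9.8] 61.5 [ 0.2   0.76  0.16  1.82 -0.2   0.58 -0.02] 0.04239015398570717
```

The stop is met (torque jumped to 2.2 N m, knob 25.4 mm over the mouth). I'll ease off the wind-up, release and lift clear.

Request:
drive_tool --deltas '[[[0,0,-0.5,0,0,-0.03],[0,0,-1,0,0,-0.04]]]' --force 20

```text
time: 13.02
tcp_pos: [0.5343, -0.2082, 0.138]
ee_rot: [[0.445, 0.895, 0.0], [0.895, -0.445, 0.002], [0.002, -0.001, -1.0]]
ft_force: [-1.8, 5.3, 0.7]
width: 0.0421
gripper_force: 81.4
```

Request:
drive_tool --deltas '[[[0,0,0,0,0,0],[0,0,0,0,0,0],[0,0,0,0,0,0],[0,0,0,0,0,0],[0,0,0,0,0,0]]]' --claw 80

```text
time: 13.43
tcp_pos: [0.5343, -0.2109, 0.1378]
ee_rot: [[0.449, 0.894, 0.001], [0.894, -0.449, -0.001], [-0.0, 0.001, -1.0]]
ft_force: [-0.5, 0.3, -0.6]
width: 0.08
gripper_force: 0.0
```

Request:
drive_tool --deltas '[[[0,0,-20,0,0,0],[0,0,-45,0,0,0],[0,0,-75,0,0,0],[0,0,-100,0,0,0],[0,0,-110,0,0,0]]]'

```text
time: 13.85
tcp_pos: [0.5357, -0.2114, 0.2511]
ee_rot: [[0.449, 0.894, 0.006], [0.894, -0.449, -0.003], [0.0, 0.007, -1.0]]
ft_force: [0.9, -0.3, -0.2]
width: 0.08
gripper_force: 0.0
```

```bash
python3 st.py; python3 - <<'E'
from h import *
arm.snapshot('wrist');w=snap('wrist','w6');s=snap('scene','s6')
x,y=proj(s,[.534,-.207,.13]).round().astype(int);u,v=proj(w,[.5337,-.208,.131]).round().astype(int);print(u,v)
a=cv2.resize(s['color'][max(0,y-90):y+90,x-80:x+80],(400,450));b=cv2.resize(w['color'][v-90:v+90,u-80:u+80],(400,450))
cv2.imwrite('pics/c6.png',np.hstack([a,b])[:,:,::-1])
E
```

```text
13.85 [ 0.5357 -0.2114  0.2511] [-0.05  0.01 -0.  ] [ 0.9 -0.3 -0.2] 63.3 [ 0.18  0.6   0.2   1.71 -0.15  0.83 -0.02] 0.08003064061287891
309 228
```

View pics/c6.png

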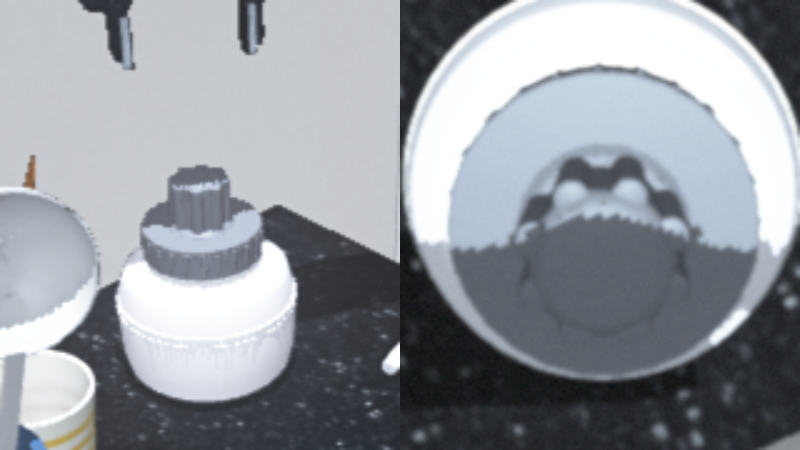

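The lid sits level and centred. The lobes still line up with the tool, so it neither slipped nor sprang back, and the arm is clear. Handing in.

```bash
python3 -c "
from station import arm
print(arm.sign_off())"
```

```text
the job is handed in; nothing more can be done
None
```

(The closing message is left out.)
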